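# Hang the loaded weighing pan on the scale's swinging hook

### The job

The hanging scale has been knocked and its hook is swinging: steady it with a light touch until it hangs straight down and still by itself, then hang the pan of nuts on it by its bail, past the spring latch, so that the bail lies in the bottom of the hook with the latch shut and the pan hangs free and still, ready to be read. Be gentle: the scale is rated for only 10 N; spill no nuts and leave everything else on the bench alone.

Things in the scene. Friction and masses are not known exactly. Their poses are not given: they have to be found in the camera images.
- stand: Fixed bench gallows with a green foot. Origin on the bench top straight below the pin the scale hangs from; x horizontal, roughly away from the robot; y left; z up. Foot plate x -62 to 62, y -187 to 30 mm, 14 mm thick; column 27 mm across at x 0, y -155; arm 22 mm square over the pin, z 419 to 441. Scale, hook and latch are part of it: no contact on any of them may pass 10 N.
- pin (a point): Middle of the clevis pin (along the stand's y, 400 mm above the bench) from which the scale hangs; it swings in the stand's x-z plane only. Below the pin: yellow scale box 36x64x74 mm (x, y, z) from 26 to 100 mm; neck 18 mm across down to 116 mm, 13 mm across to 142 mm; then the hook, which does not turn.
- pendant (a joint): Swing angle of scale and hook, rad: 0 plumb, positive with the hook swung to the stand's +x, away from the robot. Swings at about 1.3 Hz with very little damping; rigid stops at -0.18 and 0.18. About 0.6 kg, but light to move: some 0.6 N at the hook pushes it to a stop, which is then felt as a sharp rise of force.
- latch (a joint): Opening of the hook's brass spring latch, rad: 0 shut, 0.75 fully in. 5 mm bar hinged 142 mm below the pin and 7 mm behind its line, slanting down to the inside of the hook's point; opens inwards only, spring 0.05 N m shut, 0.1 N m/rad more. The bail's bar coming in over the point presses it in with 2 to 4 N, having first swung the hook to its far stop; it snaps shut above the seated bar.
- hook_seat (a point): Where the centre of the bail's bar lies when it rests in the bottom of the hook, 196 mm below the pin. Moves and turns with the hook; its axes are the stand's when plumb. The hook is 10 mm round steel bent in the x-z plane, bowl 28 mm across inside; its mouth opens upward and to -x, to the robot.
- hook_point (a point): Centre of the rounded upper end (radius 5 mm) of the hook's point: 20.5 mm in front (-x) of the seat and 20 mm above it. Axes as hook_seat. The mouth above it is open up to the scale box, 76 mm higher; the latch lies 8 mm behind it.
- hook_front (a point): Foremost place of the hook, on the outer face of its point, 25.5 mm in front of the pin line and 178 mm below the pin: a good place to touch it. Axes as hook_seat.
- pan: Loose aluminium weighing pan, 124x78x36 mm (x, y, z), 3 mm walls, 0.16 to 0.26 kg, with three nuts in it (centre of mass with them about 20 mm up). Origin at the centre of its underside, z up, black handle along -x. Over it, across y, stands a steel bail of 8 mm round bar. When hung, the origin lies some 118 mm below the hook's seat.
- pan_handle (a point): Middle of the pan's black handle, where to grip it: 125 mm from the pan's middle along -x, 24 mm above its underside. Handle 16 mm wide (y), 24 mm high, 94 mm long (x). Axes as the pan's. On the bench's near edge, between robot and pan, a board stands 138 mm high along the line x + y = 0.365 m (20 mm either side): keep hand and pan clear of it.
- bail_pivot (a point): Middle of the bail's pivot line (along y; x -5, z 38 mm in the pan), over the loaded pan's centre of mass. The bail's straight top bar, 48 mm long along y, 8 mm thick, is centred 80 mm from here: straight above if upright, but the bail leans up to 0.33 rad to pan +x or -x (bar up to 26 mm off). The lean is not measured: find the bar by touch or by eye. The pivot is stiff (1 N m) and stays put.
- hex_nut_a: One of the three loose hexagon nuts in the pan, about 30 mm across, 20 mm high, 70 g. Origin at the centre of its underside.
- hex_nut_b: One of the three loose hexagon nuts in the pan, about 30 mm across, 20 mm high, 70 g. Origin at the centre of its underside.
- hex_nut_c: One of the three loose hexagon nuts in the pan, about 30 mm across, 20 mm high, 70 g. Origin at the centre of its underside.
- nut_tin: Bystander: open green tin, 67 mm across, 65 mm high. Origin at the centre of its underside. Leave it where it is.
- oil_can: Bystander: grey conical oil can with bent spout, 88x116x202 mm. Origin at the centre of its underside. Leave it where it is.
- v_block: Bystander: steel V-block 45x55x38 mm. Origin at the centre of its underside. Leave it where it is.
- rivet_tin: Bystander: open grey tin of rivets, 75 mm across, 57 mm high. Origin at the centre of its underside. Leave it where it is.

How it is judged:
By the outcome, as a careful person would: the job done as asked, in the order asked, and still so for the second after the job is handed in, with the robot touching nothing.
It also fails if it takes over 72 s, if anything falls off the work surface, if the arm or the gripper's body presses on something with over 40 N, if the wrist force passes 120 N, or if a joint passes its speed limit or range.

### The arm

A 6-joint arm with a two-finger parallel gripper is mounted at the origin on a cart in front of the work surface, level with it; the furniture and walls round the work are solid. World frame = base frame: x ahead of the robot, y to its left, z up, the work surface at z = 0. Lengths are in m, angles in rad, forces in N, time in s.
With the tool pointing down it reaches from about 0.35 to 0.775 m from the base axis. Payload 5.5 kg.
Tool frame: the origin (TCP) lies on the centre line of the jaws, within the pads' length; the fingertips stand 11 mm ahead of it and the grasp point (between the pads) lies 8 mm behind it (env.tip_extent is the distance from the TCP to the fingertips, in m); z points along the fingers, y is the line along which they close (so a half turn about z gives the same grasp; the last joint's range is limited). The gripper opens to 85 mm and grips with 20 to 120 N. Pads are 22 mm wide; open, the fingers measure 114 mm over their backs; the gripper's body (76 mm by 85 mm) begins 54 mm behind the grasp point. The pads swing forward as they close: fully open they stand 13 mm farther back than shut.
Start: joints at [-1.439, 0.313, 0.046, 1.304, 0, 1.431], TCP at [0.154, -0.554, 0.242] pointing down, gripper open.
Joint ranges: [-2.76, 2.76], [-0.86, 1.69], [-1.03, 1.26], [-2.2, 2.34], [-1.47, 1.5], [-3.14, 3.14]. Speed limits (rad/s): [2.57, 2.57, 3.14, 3.14, 3.14, 3.14].

### API

Orientations are given as a unit quaternion [w, x, y, z].
In Python, from workcell import env gives the robot as it stands.
- The arm moves only by the shell command python3 -m jog 'ROWS' [FORCE]. ROWS is JSON, a list of rows, each a list of 5 numbers: the gripper's target within -1 to 1 (shut at 1, half-way at 0, fully open at -1), then the shift along the tool's x, y, z in m, then the turn about the tool's z in degrees. In form: [[fingers, tx, ty, tz, turn], ...]. A call has 1 to 5 rows; each row shifts and turns the commanded pose from where the row before left it, along the tool's axes as they then stand; what a row does not reach is not made up. A row lasts 1/12 s, in which the tool goes at most 41.7 mm and 7.16 degrees, less where a joint would pass 70% of its speed; a pose out of reach is approached as far as the arm can. A call is refused whole if a number of a shift passes 0.0417 or a number of a turn 7.16, either way. A call with a gripper value outside its range is refused whole. The fingers move at their own pace and stop on an object; FORCE is the grip in N (left out, the last holds). Time passes only in rows, so rows that do not move let the fingers close. It gives the time, the measured TCP pose, the force, the opening and the grip force at its end, in the units of the state.
- env.get_state(): the state, without advancing time (a new reading comes with each control period).
- env.read_camera(name): name is "side" or "top"; returns a dict with "img" (480x640x3 uint8, red, green, blue), "fov_y" (degrees; the focal length in pixels is half the picture's height over the tangent of half this angle, whatever the lens; pixels are square), "cx", "cy" (the principal point, pixels), "D" ([k1, k2, p1, p2, k3] as OpenCV has them; the pictures are not rectified), "T" (4x4, takes a point from camera to world coordinates). Camera axes: x right, y up, looking along -z (the intrinsics and any distortion apply to the point x, -y, -z); pixel columns grow to the right and rows downward; lengths in m; the calibration is good to about 2 mm. A picture is of the moment at which its call begins. There is no depth.
- env.hand_in(): hands the job in; it is judged then, once.
The state is a dict: "clock": time; "joint_pos": joint angles; "qvel": joint speeds; "tau": joint torques, N m; "tcp_pos": TCP position; "orientation": TCP orientation; "wrist_force": force on the tool from outside, world axes, zero at the start; "ft_torque": the same for the moment, N m; "finger_gap": finger opening in m; "grip_force": force on a finger pad.
Only numpy, scipy, OpenCV 4.12 (cv2) and the standard library are available. Lean on these libraries where they do the work, as an engineer would, in place of code of your own. Each camera call takes 0.05 s, during which the arm holds its last target. There are 200 camera calls.

## Working session

There is one attempt and no reset: what is moved stays moved. The work goes in short steps, Python scripts to look and compute and a shell command to move; the robot and the scene stay as the last step left them, time stands still between calls to the robot, and variables do not carry over. Pictures are saved under pics/ and viewed, at most 10 in all, crops included, and the job is handed in when it is done.

```bash
ls; mkdir -p pics; cat > h.py <<'E'
import numpy as np, cv2
from workcell import env
def cam(n):
    c=env.read_camera(n); f=240/np.tan(np.radians(c['fov_y']/2))
    c['K']=np.array([[f,0,c['cx']],[0,f,c['cy']],[0,0,1]]); c['D']=np.array(c['D'],float); c['T']=np.array(c['T']); return c
def ray(c,u,v):
    p=cv2.undistortPoints(np.array([[[u,v]]],float),c['K'],c['D'])[0,0]
    d=c['T'][:3,:3]@np.array([p[0],-p[1],-1]); return c['T'][:3,3],d/np.linalg.norm(d)
def onz(c,u,v,z):
    o,d=ray(c,u,v); return o+d*(z-o[2])/d[2]
def tri(c1,p1,c2,p2):
    o1,d1=ray(c1,*p1);o2,d2=ray(c2,*p2)
    s=np.linalg.lstsq(np.c_[d1,-d2],o2-o1,rcond=None)[0]
    a=o1+s[0]*d1;b=o2+s[1]*d2; return (a+b)/2,np.linalg.norm(a-b)
def proj(c,P):
    P=np.atleast_2d(P); q=(P-c['T'][:3,3])@c['T'][:3,:3]; q=q*[1,-1,-1]
    return cv2.projectPoints(q,np.zeros(3),np.zeros(3),c['K'],c['D'])[0][:,0]
def save(c,n): cv2.imwrite('pics/'+n,c['img'][:,:,::-1])
E
python3 - <<'E'
from h import *
for n in('side','top'):
    c=cam(n); save(c,n+'0.png'); print(n,c['T'].round(3).tolist(),c['fov_y'],c['cx'],c['cy'],c['D'])
s=env.get_state(); print(s)
E
```

```text
pics
side [[-0.837, 0.176, -0.519, 0.01], [-0.548, -0.296, 0.782, 1.168], [-0.016, 0.939, 0.344, 0.641], [0.0, 0.0, 0.0, 1.0]] 44.74354564981809 303.3048388444644 238.84470016907116 [-0.00175237  0.          0.          0.          0.        ]
top [[-0.004, 0.996, -0.086, 0.479], [-1.0, -0.004, -0.007, 0.307], [-0.008, 0.086, 0.996, 1.334], [0.0, 0.0, 0.0, 1.0]] 52.91218935950867 320.83368822107803 240.64107366039403 [-0.11053128  0.          0.          0.          0.        ]
{'clock': 0.1, 'joint_pos': array([-1.43857583e+00,  3.13908216e-01,  4.51036310e-02,  1.30360954e+00,
       -2.58609644e-05,  1.43118518e+00]), 'qvel': array([ 8.82380977e-04, -9.84331381e-04,  2.99818000e-03,  6.03513467e-04,
        3.29154505e-05,  7.59030337e-04]), 'tau': array([ 2.68912954e-03, -4.81727672e+01,  2.99242437e+01,  1.27490066e-02,
       -1.71684651e-04, -2.50560159e-07]), 'tcp_pos': array([ 0.15430443, -0.55345514,  0.24151227]), 'orientation': array([-8.08939070e-04,  9.90777329e-01,  1.35497709e-01, -9.94126352e-06]), 'wrist_force': array([ 0.4317509 , -0.17979817,  0.41653519]), 'ft_torque': array([-0.02576842, -0.00100259,  0.05040515]), 'grip_force': 0.0, 'finger_gap': 0.08507034261186402}
```

View pics/side0.png

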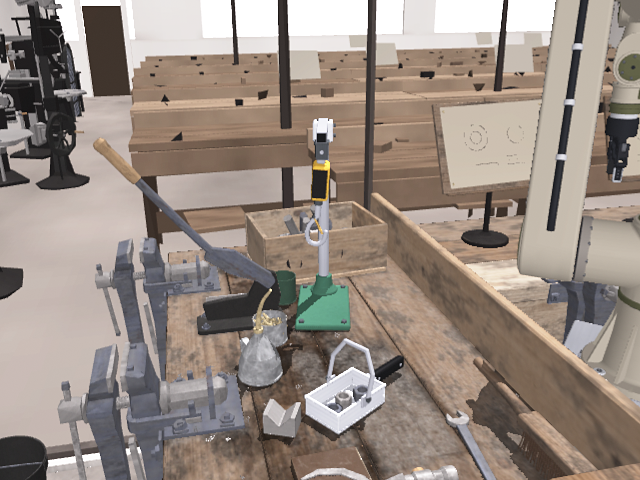

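View pics/top0.png

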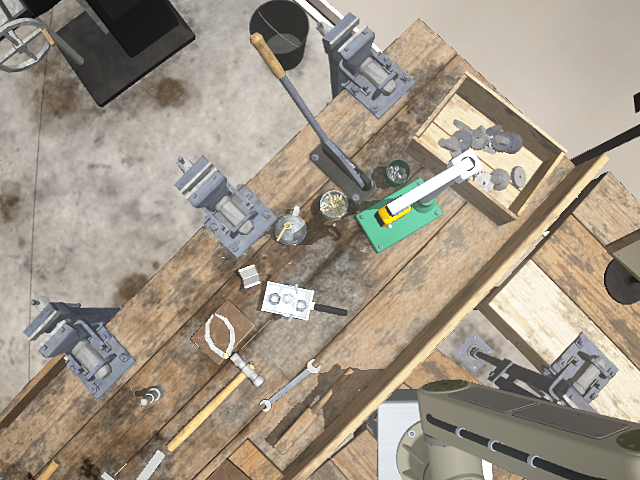

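The side view shows the yellow scale at (320,180), the hook at (315,235), the pan at (345,400) and the bail top at (352,343). The top view shows the green foot around (400,215), the pan at (288,300) and its handle at (330,310).

```bash
python3 - <<'E'
from h import *
s=cam('side');t=cam('top')
def crop(c,u,v,w,h,k): 
    return cv2.resize(c['img'][v:v+h,u:u+w],None,fx=k,fy=k,interpolation=cv2.INTER_CUBIC)
a=crop(t,250,260,100,75,4);b=crop(s,300,325,120,90,400/120);d=crop(t,345,165,100,75,4);e=crop(s,270,140,100,75,4)*1
e=crop(s,270,180,100,75,4)
im=np.vstack([np.hstack([a,b]),np.hstack([d,e])])
cv2.imwrite('pics/comp.png',im[:,:,::-1])
hsv=cv2.cvtColor(t['img'],cv2.COLOR_RGB2HSV)
def rect(m,z,name):
    n,l,st,_=cv2.connectedComponentsWithStats(m.astype(np.uint8)); 
    return l,st
m=cv2.inRange(hsv,(65,90,40),(88,255,255)); m[:,:350]=0; 
n,l,st,_=cv2.connectedComponentsWithStats(m); print([list(x) for x in st if x[4]>60])
m=(l>0)&(st[l][...,4]>60)
ys,xs=np.nonzero(m); ok=(ys>173)&(ys<256)&(xs>350)&(xs<450); ok&=~((xs<412)&(ys<185))
P=np.array([onz(t,x,y,.014)[:2] for x,y in zip(xs[ok],ys[ok])],np.float32)
r=cv2.minAreaRect(P*1000); print(r,cv2.boxPoints(r).round(1).tolist())
E
```

```text
[[np.int32(0), np.int32(0), np.int32(640), np.int32(480), np.int32(305263)], [np.int32(356), np.int32(178), np.int32(87), np.int32(75), np.int32(1932)]]
((665.276611328125, 100.15250396728516), (122.0044937133789, 214.51219177246094), 30.162336349487305) [[558.5999755859375, 162.1999969482422], [666.4000244140625, -23.200000762939453], [771.9000244140625, 38.099998474121094], [664.0999755859375, 223.5]]
```

View pics/comp.png

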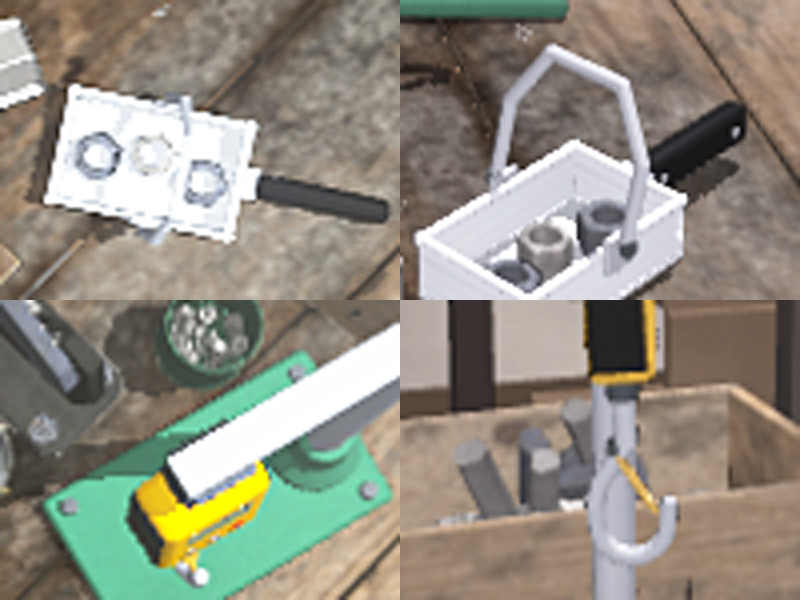

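Top-left tile (top view): pan rim corners at tile (72,88), (257,122), (233,240), (45,203), with the handle running from (262,185) to (385,208). Top-right (side view): bail bar from about (551,52) to (628,85), rim corners at (577,142), (685,203), (418,238). Bottom right: the hook opens towards the robot, with the brass latch across it.

```bash
python3 - <<'E'
from h import *
s=cam('side');t=cam('top')
T=lambda u,v:(250+u/4,260+v/4); S=lambda u,v:(300+(u-400)*.3,325+v*.3)
tc=[(72,88),(257,122),(233,240),(45,203)]
C=np.array([onz(t,*T(*p),.036) for p in tc])*1000; print('rim',C.round(1).tolist())
for a,b in (((257,122),(577,142)),((233,240),(685,203)),((72,88),(418,238))):
    pass
print('side proj of rim',[(((q-[300,325])/.3+[400,0]).round().tolist()) for q in proj(s,C/1000)])
c=C.mean(0)[:2]; x=((C[0]+C[3])-(C[1]+C[2]))[:2]; print('len',np.linalg.norm(x)/2,'wid',np.linalg.norm((C[0]+C[1]-C[2]-C[3])[:2])/2); x/=np.linalg.norm(x); y=np.array([-x[1],x[0]]);print('ctr',c,'yaw',np.degrees(np.arctan2(x[1],x[0])))
# handle midpoint: tri far end
for p in ((262,185),(385,208)):
    P=onz(t,*T(*p),.036)[:2]*1000-c; print('handle',P@x,P@y)
# bar ends from side on planes y_p=+-24 and centre
for p,yy in (((551,52),None),((628,85),None),((589.5,68.5),0)):
    o,d=ray(s,*S(*p)); o=o*1000
    for yv in ([yy] if yy is not None else (24,-24)):
        k=(yv-(o[:2]-c)@y)/(d[:2]@y); P=o+k*d; print(p,yv,'x_p',(P[:2]-c)@x,'z',P[2])
# height checks
for a,b in (((72,88),(577,142)),((257,122),(577,142)),((257,122),(685,203)),((233,240),(685,203)),((45,203),(418,238)),((72,88),(418,238))):
    P,e=tri(t,T(*a),s,S(*b)); print(a,b,P.round(3),round(e,4))
a=cv2.resize(t['img'][270:330,260:330],None,fx=8,fy=8,interpolation=cv2.INTER_CUBIC).astype(float)
a=np.clip((a-120)*1.9,0,255).astype(np.uint8)
cv2.imwrite('pics/barr.png',a[:,:,::-1])
E
```

```text
rim [[480.5, 458.9, 36.0], [457.5, 334.5, 36.0], [378.9, 350.7, 36.0], [403.6, 476.8, 36.0]]
side proj of rim [[419.0, 243.0], [574.0, 143.0], [689.0, 200.0], [531.0, 311.0]]
len 127.4529141103371 wid 79.63023238725174
ctr [430.1107705  405.21378668] yaw 79.20544095851874
handle -75.39558758532745 0.5662299139224753
handle -159.0284039270276 0.5259327919182546
(551, 52) 24 x_p 33.52261371353616 z 160.98422519294456
(551, 52) -24 x_p -23.98217985875531 z 117.69183583350912
(628, 85) 24 x_p -28.335457491106283 z 115.24101283432765
(628, 85) -24 x_p -91.42409651579786 z 67.81944480293146
(589.5, 68.5) 0 x_p -26.600248458965847 z 116.14012730096579
(72, 88) (577, 142) [0.446 0.434 0.099] 0.077
(257, 122) (577, 142) [0.457 0.334 0.037] 0.0016
(257, 122) (685, 203) [0.428 0.322 0.002] 0.0626
(233, 240) (685, 203) [0.38  0.351 0.034] 0.0021
(45, 203) (418, 238) [0.429 0.487 0.075] 0.0558
(72, 88) (418, 238) [0.481 0.459 0.039] 0.0009
```

View pics/barr.png

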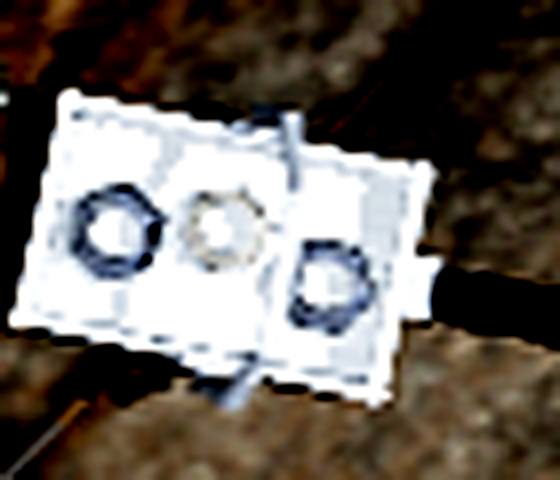

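```bash
r='.'
python3 -m jog '[[-1,0.0264,-0.0268,0,0],[-1,0.0264,-0.0268,0,0],[-1,0.0264,-0.0268,0,0],[-1,0.0264,-0.0268,0,0],[-1,0.0264,-0.0268,0,0]]'
python3 -m jog '[[-1,0.0264,-0.0268,0,0],[-1,0.0264,-0.0268,0,0],[-1,0.0264,-0.0268,0,0],[-1,0.0264,-0.0268,0,0],[-1,0.0264,-0.0268,0,0]]'
python3 -m jog '[[-1,0.0264,-0.0268,0,0],[-1,0.0264,-0.0268,0,0],[-1,0.0264,-0.0268,0,0],[-1,0.0264,-0.0268,0,0],[-1,0.0264,-0.0268,0,0]]'
python3 -m jog '[[-1,0,0,0,-7],[-1,0,0,0,-7],[-1,0,0,0,-7],[-1,0,0,0,-7],[-1,0,0,0,-7]]'
python3 -m jog '[[-1,0,0,0,-7],[-1,0,0,0,-7],[-1,0,0,0,-7],[-1,0,0,0,-7],[-1,0,0,0,-7]]'
python3 -m jog '[[-1,0,0,0,-7],[-1,0,0,0,-7],[-1,0,0,0,-7],[-1,0,0,0,-7],[-1,0,0,0,-6.6]]'
```

```text
clock: 0.72
tcp_pos: [0.2459, -0.3878, 0.2422]
orientation: [0.0, 0.991, 0.135, 0.0]
wrist_force: [1.9, 0.3, 0.1]
finger_gap: 0.0857
grip_force: 0.0
clock: 1.13
tcp_pos: [0.3372, -0.2232, 0.2425]
orientation: [0.0, 0.991, 0.135, 0.0]
wrist_force: [0.5, -0.2, 0.2]
finger_gap: 0.0852
grip_force: 0.0
clock: 1.55
tcp_pos: [0.4284, -0.0585, 0.2426]
orientation: [0.0, 0.991, 0.136, 0.0]
wrist_force: [0.7, -1.0, -0.2]
finger_gap: 0.0853
grip_force: 0.0
clock: 1.97
tcp_pos: [0.4279, -0.06, 0.2423]
orientation: [0.0, 0.903, 0.43, -0.0]
wrist_force: [-0.2, -0.4, -0.8]
finger_gap: 0.0859
grip_force: 0.0
clock: 2.38
tcp_pos: [0.4278, -0.0603, 0.2423]
orientation: [0.0, 0.732, 0.682, -0.0]
wrist_force: [-0.2, 0.5, 0.9]
finger_gap: 0.0858
grip_force: 0.0
clock: 2.8
tcp_pos: [0.4279, -0.0604, 0.2423]
orientation: [0.0, 0.496, 0.868, -0.0]
wrist_force: [-0.4, -0.3, 0.1]
finger_gap: 0.0854
grip_force: 0.0
```

```bash
python3 -m jog '[[-1,0.0193,0.0323,-0.0,0],[-1,0.0193,0.0323,0,0],[-1,0.0193,0.0323,0.01,0],[-1,0.0193,0.0323,0.01,0],[-1,0.0193,0.0323,0.01,0]]'
cat >> h.py <<'E'
def latch(c):
    I=c['img'][205:245,285:345]; h=cv2.cvtColor(I,cv2.COLOR_RGB2HSV)
    m=cv2.inRange(h,(12,130,120),(30,255,255)); n,l,st,ce=cv2.connectedComponentsWithStats(m)
    Y=c['img'][155:205,285:345]; y=cv2.inRange(cv2.cvtColor(Y,cv2.COLOR_RGB2HSV),(15,150,120),(35,255,255)); yy,xx=np.nonzero(y)
    if n<2: return None
    i=1+np.argmax(st[1:,4]); return (ce[i][0]+285).round(2),(ce[i][1]+205).round(2),int(st[i,4]),(xx.mean()+285).round(2)
E
python3 - <<'E'
from h import *
for i in range(16):
    c=cam('side'); print(round(env.get_state()['clock'],2),latch(c))
x=np.array([.8646,.5025]);p=np.array([.6258,.1681])
for a in (-.18,-.1,0,.1,.18):
    q=[]
    for X,Z in((-2.5,-159),(-25.5,-178),(0,-63)):
        X1=X*np.cos(a)-Z*np.sin(a);Z1=Z*np.cos(a)+X*np.sin(a); q.append([*(p+x*X1/1000),.4+Z1/1000])
    print(a,proj(c,np.array(q)).round(1).tolist())
im=np.hstack([cv2.resize(c['img'][130:270,240:400],None,fx=2.5,fy=2.5),cv2.resize(cam('top')['img'][140:280,330:490],None,fx=2.5,fy=2.5)])
cv2.imwrite('pics/near.png',im[:,:,::-1])
E
```

```text
clock: 3.22
tcp_pos: [0.5198, 0.1058, 0.2122]
orientation: [0.001, 0.499, 0.867, 0.0]
wrist_force: [0.8, -0.5, -1.1]
finger_gap: 0.0856
grip_force: 0.0
3.27 (np.float64(335.35), np.float64(224.91), 23, np.float64(328.51))
3.32 (np.float64(333.22), np.float64(225.74), 23, np.float64(327.48))
3.37 (np.float64(329.16), np.float64(226.11), 19, np.float64(325.22))
3.42 (np.float64(324.24), np.float64(226.59), 17, np.float64(322.81))
3.47 (np.float64(319.0), np.float64(226.33), 18, np.float64(321.14))
3.52 (np.float64(315.07), np.float64(226.04), 27, np.float64(319.94))
3.57 (np.float64(312.52), np.float64(225.83), 23, np.float64(318.69))
3.62 (np.float64(312.36), np.float64(226.2), 25, np.float64(318.77))
3.67 (np.float64(314.15), np.float64(226.65), 26, np.float64(319.25))
3.72 (np.float64(317.17), np.float64(226.17), 24, np.float64(320.77))
3.77 (np.float64(322.27), np.float64(226.93), 15, np.float64(322.14))
3.82 (np.float64(327.35), np.float64(226.7), 20, np.float64(324.07))
3.87 (np.float64(331.67), np.float64(226.21), 24, np.float64(326.59))
3.92 (np.float64(334.5), np.float64(225.38), 24, np.float64(328.1))
3.97 (np.float64(335.48), np.float64(225.0), 23, np.float64(328.62))
4.02 (np.float64(334.59), np.float64(225.27), 22, np.float64(328.25))
-0.18 [[336.1, 223.6], [348.3, 230.1], [326.7, 180.5]]
-0.1 [[330.1, 224.5], [341.8, 231.9], [324.3, 180.8]]
0 [[322.7, 224.9], [333.5, 233.4], [321.2, 181.0]]
0.1 [[315.2, 224.7], [325.1, 234.1], [318.2, 180.9]]
0.18 [[309.3, 224.0], [318.4, 234.1], [315.8, 180.5]]
```

View pics/near.png

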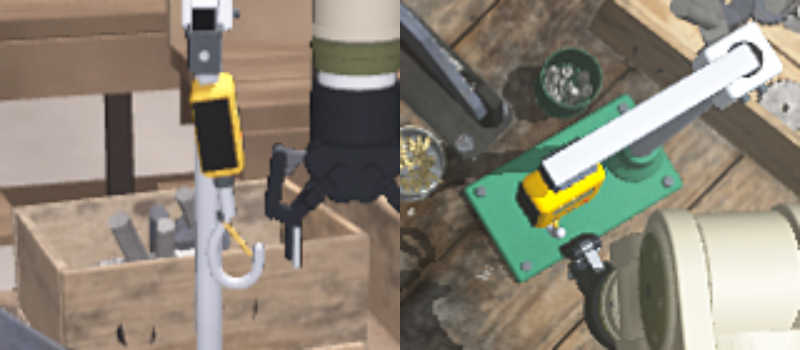

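The side half shows the open finger's outer elbow at crop (272,215), the widest part. It sits 22 mm ahead of the pad and about 35 mm above hook-front height, so I lower the hand and squeeze in slowly with that elbow. The swing is about ±0.156 rad, with plumb at latch u≈323.9.

```bash
python3 -m jog '[[-1,0,-0.01,0.01,0],[-1,0,0,0.015,0],[-1,0,0,0.01,0],[-1,0,0.004,0,0],[-1,0,0.004,0,0]]' | tr '\n' ' '
for i in 1; do python3 - <<'E'
from h import *
L=[]
for i in range(8):
    c=cam('side'); L.append(latch(c)[0])
print(L)
im=cv2.resize(c['img'][130:270,240:400],None,fx=4,fy=4); cv2.imwrite('pics/low.png',im[:,:,::-1])
E
done
```

```text
clock: 4.48 tcp_pos: [0.5171, 0.1033, 0.1769] orientation: [-0.001, 0.499, 0.867, -0.0] wrist_force: [-0.1, -0.3, -0.2] finger_gap: 0.0852 grip_force: 0.0 [np.float64(325.42), np.float64(330.38), np.float64(333.38), np.float64(335.48), np.float64(333.73), np.float64(330.96), np.float64(326.48), np.float64(321.1)]
```

View pics/low.png

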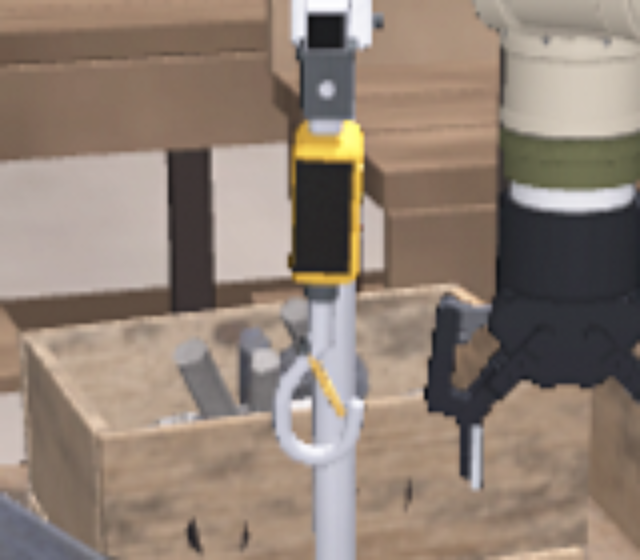

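The elbow is now at crop (428,405), level with the hook front, whose nearest swing comes to about u=346 px against the elbow's 347. I squeeze in slowly.

```bash
python3 -m jog '[[-1,0,0.0004,0,0],[-1,0,0.0004,0,0],[-1,0,0.0004,0,0],[-1,0,0.0004,0,0],[-1,0,0.0004,0,0]]' | grep -E 'force: \['
python3 -m jog '[[-1,0,0.0004,0,0],[-1,0,0.0004,0,0],[-1,0,0.0004,0,0],[-1,0,0.0004,0,0],[-1,0,0.0004,0,0]]' | grep -E 'force: \['
python3 -m jog '[[-1,0,0.0003,0,0],[-1,0,0.0003,0,0],[-1,0,0.0003,0,0],[-1,0,0.0003,0,0],[-1,0,0.0003,0,0]]' | grep -E 'force: \['
python3 -m jog '[[-1,0,0.0003,0,0],[-1,0,0.0003,0,0],[-1,0,0.0003,0,0],[-1,0,0.0003,0,0],[-1,0,0.0003,0,0]]' | grep -E 'force: \['
python3 -m jog '[[-1,0,0.0003,0,0],[-1,0,0.0003,0,0],[-1,0,0.0003,0,0],[-1,0,0.0003,0,0],[-1,0,0.0003,0,0]]' | grep -E 'force: \['
python3 -m jog '[[-1,0,0.0003,0,0],[-1,0,0.0003,0,0],[-1,0,0.0003,0,0],[-1,0,0.0003,0,0],[-1,0,0.0003,0,0]]' 
python3 - <<'E'
from h import *
print([float(latch(cam('side'))[0]) for i in range(12)])
E
```

```text
wrist_force: [0.3, -0.5, -0.1]
wrist_force: [0.1, 0.4, -0.4]
wrist_force: [-0.4, 0.3, 0.3]
wrist_force: [0.7, -0.3, -0.1]
wrist_force: [-0.2, 0.1, 0.0]
clock: 7.38
tcp_pos: [0.5259, 0.1082, 0.1772]
orientation: [-0.0, 0.499, 0.867, -0.0]
wrist_force: [0.4, 0.1, -1.1]
finger_gap: 0.085
grip_force: 0.0
[330.0, 328.29, 325.0, 320.21, 318.75, 316.75, 316.42, 316.6, 319.21, 322.47, 325.82, 328.71]
```

```bash
python3 -m jog '[[-1,0,0.0004,0,0],[-1,0,0.0004,0,0],[-1,0,0.0004,0,0],[-1,0,0.0004,0,0],[-1,0,0.0004,0,0]]' | grep -E 'force: \['
python3 -m jog '[[-1,0,0.0004,0,0],[-1,0,0.0004,0,0],[-1,0,0.0004,0,0],[-1,0,0.0004,0,0],[-1,0,0.0004,0,0]]' | grep -E 'force: \['
python3 -m jog '[[-1,0,0.0004,0,0],[-1,0,0.0004,0,0],[-1,0,0.0004,0,0],[-1,0,0.0004,0,0],[-1,0,0.0004,0,0]]' | grep -E 'force: \['
python3 -m jog '[[-1,0,0.0004,0,0],[-1,0,0.0004,0,0],[-1,0,0.0004,0,0],[-1,0,0.0004,0,0],[-1,0,0.0004,0,0]]' | grep -E 'force: \['
python3 -m jog '[[-1,0,0.0005,0,0],[-1,0,0.0005,0,0],[-1,0,0.0005,0,0],[-1,0,0.0005,0,0],[-1,0,0.0005,0,0]]' | grep -E 'force: \['
python3 -m jog '[[-1,0,0.0005,0,0],[-1,0,0.0005,0,0],[-1,0,0.0005,0,0],[-1,0,0.0005,0,0],[-1,0,0.0005,0,0]]' | grep -E 'force: \['
python3 -m jog '[[-1,0,0.0005,0,0],[-1,0,0.0005,0,0],[-1,0,0.0005,0,0],[-1,0,0.0005,0,0],[-1,0,0.0005,0,0]]' | grep -E 'force: \['
python3 -m jog '[[-1,0,0.0005,0,0],[-1,0,0.0005,0,0],[-1,0,0.0005,0,0],[-1,0,0.0005,0,0],[-1,0,0.0005,0,0]]' | grep -E 'force: \['
python3 -m jog '[[-1,0,0.0005,0,0],[-1,0,0.0005,0,0],[-1,0,0.0005,0,0],[-1,0,0.0005,0,0],[-1,0,0.0005,0,0]]' | tr '\n' ' '
python3 - <<'E'
from h import *
print([float(latch(cam('side'))[0]) for i in range(9)])
E
```

```text
wrist_force: [0.0, 0.1, 1.0]
wrist_force: [-0.1, 0.9, -0.4]
wrist_force: [0.3, -0.6, -0.6]
wrist_force: [-0.2, 0.8, 0.3]
wrist_force: [0.1, -0.0, 0.8]
wrist_force: [-0.8, -0.5, 0.8]
wrist_force: [0.2, 0.2, -0.3]
wrist_force: [0.1, 0.1, -0.4]
clock: 11.73 tcp_pos: [0.5437, 0.1186, 0.1772] orientation: [0.0, 0.499, 0.867, -0.0] wrist_force: [-0.1, -0.6, 1.2] finger_gap: 0.0852 grip_force: 0.6 [323.12, 322.59, 322.56, 322.4, 323.0, 322.88, 322.69, 322.69, 323.12]
```

```bash
python3 -m jog '[[-1,0,-0.0002,0,0],[-1,0,-0.0002,0,0],[-1,0,-0.0002,0,0],[-1,0,-0.0002,0,0],[-1,0,-0.0002,0,0]]' | grep -E 'force: \['
python3 -m jog '[[-1,0,-0.0002,0,0],[-1,0,-0.0002,0,0],[-1,0,-0.0002,0,0],[-1,0,-0.0002,0,0],[-1,0,-0.0002,0,0]]' | grep -E 'force: \['
python3 -m jog '[[-1,0,-0.0002,0,0],[-1,0,-0.0002,0,0],[-1,0,-0.0002,0,0],[-1,0,-0.0002,0,0],[-1,0,-0.0002,0,0]]' | grep -E 'force: \['
python3 -m jog '[[-1,0,-0.0003,0,0],[-1,0,-0.0003,0,0],[-1,0,-0.0003,0,0],[-1,0,-0.0003,0,0],[-1,0,-0.0003,0,0]]' | grep -E 'force: \['
python3 -m jog '[[-1,0,-0.0005,0,0],[-1,0,-0.001,0,0],[-1,0,-0.003,0,0],[-1,0,-0.005,0,0],[-1,0,-0.01,0,0]]' | tr '\n' ' '
python3 - <<'E'
from h import *
print([float(latch(cam('side'))[0]) for i in range(17)])
E
```

```text
wrist_force: [-0.6, -0.4, 0.4]
wrist_force: [-0.2, -0.1, -0.5]
wrist_force: [-0.1, 0.1, -0.3]
wrist_force: [-0.4, -0.4, -0.0]
clock: 14.27 tcp_pos: [0.523, 0.1064, 0.1772] orientation: [0.0, 0.499, 0.867, 0.0] wrist_force: [1.1, 0.0, 0.4] finger_gap: 0.0855 grip_force: 0.0 [324.28, 324.28, 324.28, 324.11, 324.0, 324.0, 324.11, 324.11, 324.21, 324.11, 324.11, 324.11, 324.28, 324.28, 324.28, 324.28, 324.28]
```

The hook hangs still (±0.3 mm) at u≈324.2. Now to the handle.

```bash
python3 -m jog '[[-1,0,-0.02,-0.01,0],[-1,0.02,0.004,-0.015,0],[-1,0.035,0.004,0,0],[-1,0.035,0,0,0],[-1,0.04,0,0,0]]' | tr '\n' ' '
python3 -m jog '[[-1,0.04,0,0,0],[-1,0.04,0,0,0],[-1,0,0,0,7],[-1,0,0,0,7],[-1,0,0,0,7]]' | tr '\n' ' '
python3 -m jog '[[-1,0,0,0,7],[-1,0,0,0,7],[-1,0,0,0,6],[-1,0,0,0.03,0],[-1,0,0,0.04,0]]' | tr '\n' ' '
python3 -m jog '[[-1,0,0,0.03,0],[-1,0,0,0,0]]' | tr '\n' ' '
python3 - <<'E'
from h import *
s=cam('side');t=cam('top')
p=env.get_state()['tcp_pos']; q=env.get_state()['orientation']; print(p,q, 'want',.4067,.2824, 'yaw x',2*np.degrees(np.arctan2(q[2],q[1])))
c=[.4301,.4052];
im=np.hstack([cv2.resize(s['img'][300:440,280:440],None,fx=2.5,fy=2.5),cv2.resize(t['img'][230:370,240:400],None,fx=2.5,fy=2.5)])
cv2.imwrite('pics/grip.png',im[:,:,::-1]); print(latch(s))
E
```

```text
clock: 15.53 tcp_pos: [0.4474, 0.2133, 0.2027] orientation: [0.001, 0.5, 0.866, 0.0] wrist_force: [-0.5, 0.2, -0.7] finger_gap: 0.0856 grip_force: 0.0 clock: 15.95 tcp_pos: [0.4062, 0.2831, 0.2023] orientation: [0.0, 0.65, 0.76, 0.0] wrist_force: [0.3, -0.3, -0.7] finger_gap: 0.0856 grip_force: 0.0 clock: 16.37 tcp_pos: [0.4101, 0.2836, 0.135] orientation: [0.001, 0.771, 0.637, 0.004] wrist_force: [0.8, 1.1, -0.8] finger_gap: 0.0853 grip_force: 0.0 clock: 16.53 tcp_pos: [0.4029, 0.28, 0.0969] orientation: [-0.001, 0.771, 0.637, -0.005] wrist_force: [-0.7, -0.6, -0.3] finger_gap: 0.0856 grip_force: 0.0 [0.4061862  0.28159444 0.1019627 ] [-2.85211794e-04  7.70655706e-01  6.37250276e-01 -1.33699783e-03] want 0.4067 0.2824 yaw x 79.17425599730792
(np.float64(324.28), np.float64(226.72), 18, np.float64(323.0))
```

View pics/grip.png

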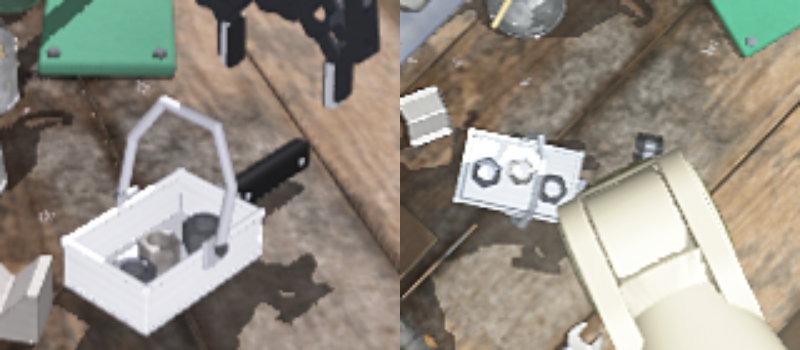

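```bash
python3 -m jog '[[-1,0,0,0.03,0],[-1,0,0,0.03,0],[-1,0,0,0.016,0],[-1,0,0,0.008,0],[-1,0,0,0,0]]' | tr '\n' ' '
python3 -m jog '[[0.5,0,0,0,0],[1,0,0,0,0],[1,0,0,0,0],[1,0,0,0,0],[1,0,0,0,0]]' 110 | tr '\n' ' '
python3 -m jog '[[1,0,0,0,0],[1,0,0,0,0],[1,0,0,0,0]]' 110| tr '\n' ' '
python3 - <<'E'
from h import *
t=cam('top'); c=np.array([430.1,405.2]); a=np.radians(79.2); x=np.array([np.cos(a),np.sin(a)])
P=onz(t,290.8,301.2,.1155)[:2]*1000-c; print('bar x_p,y_p',P@x,P@[-x[1],x[0]])
E
```

```text
clock: 17.05 tcp_pos: [0.4075, 0.2822, 0.0186] orientation: [0.0, 0.771, 0.637, 0.0] wrist_force: [-0.2, 0.1, 0.3] finger_gap: 0.0858 grip_force: 0.0 clock: 17.47 tcp_pos: [0.4076, 0.2823, 0.0191] orientation: [0.0, 0.771, 0.637, 0.001] wrist_force: [0.2, -0.3, 0.1] finger_gap: 0.0255 grip_force: 0.0 clock: 17.72 tcp_pos: [0.4075, 0.2821, 0.019] orientation: [0.0, 0.771, 0.637, 0.001] wrist_force: [-0.6, -1.7, 5.2] finger_gap: 0.0145 grip_force: 107.1 bar x_p,y_p -12.736384831418514 -4.472540054783718
```

```bash
python3 -m jog '[[1,0,0,-0.003,0],[1,0,0,-0.006,0],[1,0,0,-0.009,0],[1,0,0,-0.012,0],[1,0,0,-0.012,0]]' | tr '\n' ' '
python3 -m jog '[[1,0,0,-0.014,0],[1,0,0,-0.018,0],[1,0,0,-0.018,0],[1,0,0,-0.018,0],[1,0,0,-0.014,0]]' | tr '\n' ' '
python3 -m jog '[[1,0,0,-0.008,0],[1,0,0,-0.003,0],[1,-0.004,0.002,0,0],[1,-0.009,0.005,0,0],[1,-0.014,0.008,0,0]]' | tr '\n' ' '
python3 -m jog '[[1,-0.02,0.011,0,0],[1,-0.022,0.013,0,0],[1,-0.022,0.013,0,0],[1,-0.022,0.013,0,0],[1,-0.022,0.013,0,0]]' | tr '\n' ' '
python3 -m jog '[[1,-0.02,0.011,0,0],[1,-0.014,0.008,0,0],[1,-0.009,0.005,0,0],[1,-0.004,0.002,0,0],[1,0,0,0,1]]' | tr '\n' ' '
python3 -m jog '[[1,0,0,0,2],[1,0,0,0,3],[1,0,0,0,4],[1,0,0,0,4],[1,0,0,0,4]]' | tr '\n' ' '
python3 -m jog '[[1,0,0,0,4],[1,0,0,0,4],[1,0,0,0,4],[1,0,0,0,4],[1,0,0,0,4]]' | tr '\n' ' '
python3 -m jog '[[1,0,0,0,4],[1,0,0,0,3],[1,0,0,0,2],[1,0,0,0,2],[1,0,0,0,0]]' | tr '\n' ' '
python3 - <<'E'
from h import *
s=cam('side');t=cam('top')
im=np.hstack([cv2.resize(s['img'][170:310,250:410],None,fx=2.5,fy=2.5),cv2.resize(t['img'][160:300,320:480],None,fx=2.5,fy=2.5)])
cv2.imwrite('pics/hang1.png',im[:,:,::-1]); cv2.imwrite('pics/s1.png',s['img'][:,:,::-1]); print(latch(s))
E
```

```text
clock: 18.18 tcp_pos: [0.4061, 0.2815, 0.0606] orientation: [-0.0, 0.771, 0.637, -0.001] wrist_force: [0.1, 0.3, -3.8] finger_gap: 0.0139 grip_force: 107.4 clock: 18.6 tcp_pos: [0.4067, 0.2818, 0.1439] orientation: [0.0, 0.771, 0.637, -0.0] wrist_force: [0.0, 1.0, -4.0] finger_gap: 0.0141 grip_force: 107.3 clock: 19.02 tcp_pos: [0.4157, 0.2521, 0.1521] orientation: [-0.0, 0.77, 0.638, -0.001] wrist_force: [0.2, -0.3, -4.5] finger_gap: 0.0142 grip_force: 107.3 clock: 19.43 tcp_pos: [0.4576, 0.1326, 0.152] orientation: [-0.0, 0.771, 0.637, -0.001] wrist_force: [0.3, 0.4, -3.7] finger_gap: 0.0143 grip_force: 107.4 clock: 19.85 tcp_pos: [0.4746, 0.0827, 0.1526] orientation: [-0.0, 0.777, 0.63, -0.001] wrist_force: [-0.3, -0.7, -3.6] finger_gap: 0.014 grip_force: 107.3 clock: 20.27 tcp_pos: [0.4741, 0.0848, 0.1529] orientation: [-0.0, 0.862, 0.508, -0.0] wrist_force: [0.5, 0.2, -3.7] finger_gap: 0.0145 grip_force: 107.4 clock: 20.68 tcp_pos: [0.474, 0.0849, 0.1529] orientation: [-0.0, 0.937, 0.35, -0.001] wrist_force: [-0.3, 0.4, -4.3] finger_gap: 0.0144 grip_force: 107.4 clock: 21.1 tcp_pos: [0.474, 0.0848, 0.1529] orientation: [-0.0, 0.966, 0.26, -0.001] wrist_force: [-0.2, 0.6, -3.8] finger_gap: 0.0139 grip_force: 107.4 (np.float64(324.0), np.float64(226.41), 17, np.float64(322.94))
```

View pics/hang1.png

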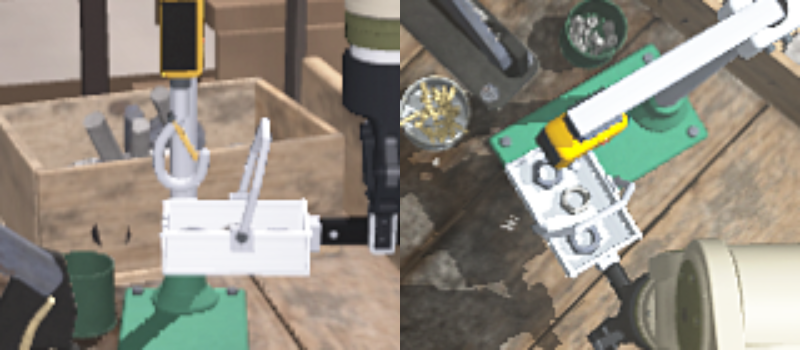

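Side half: the bail bar is seen nearly end-on at crop (265,124), leaning towards the handle. Its pivot is at (241,237), the hook point at about (205,157), and the pan is level and clear of the hook.

```bash
python3 - <<'E'
from h import *
s=cam('side');t=cam('top')
x=np.array([.8646,.5025]);y=np.array([-.5025,.8646]);p=np.array([.6258,.1681])
def onp(c,u,v,yy):
    o,d=ray(c,u,v); k=(yy-(o[:2]-p)@y)/(d[:2]@y); P=o+k*d; return ((P[:2]-p)@x*1000).round(1),(P[2]*1000).round(1)
S=lambda a,b:(250+a/2.5,170+b/2.5)
for yy in(-.02,.004,.028): print('bar',yy,onp(s,*S(265,124),yy))
print('pivot near (y+39)',onp(s,*S(241,237),.047))
print('hook front',onp(s,*S(208,160),0),'latch',onp(s,324.2,226.5,0), 'bowl bottom outer',onp(s,*S(182,188),0))
q=env.get_state()['tcp_pos']; print('tcp',(q[:2]-p)@x,(q[:2]-p)@y,q[2])
# predicted bar, lean -.27
I=s['img'][205:250,340:375]; cv2.imwrite('pics/bar2.png',cv2.resize(np.vstack([s['img'][205:270,310:375]]),None,fx=9,fy=9)[:,:,::-1])
E
```

```text
bar -0.02 (np.float64(-73.6), np.float64(246.4))
bar 0.004 (np.float64(-72.8), np.float64(254.3))
bar 0.028 (np.float64(-71.9), np.float64(262.3))
pivot near (y+39) (np.float64(-52.7), np.float64(169.2))
hook front (np.float64(-24.9), np.float64(220.6)) latch (np.float64(-5.7), np.float64(237.5)) bowl bottom outer (np.float64(-2.5), np.float64(194.9))
tcp -0.17292278599351282 0.003466793087447795 0.15309628301415412
```

View pics/bar2.png

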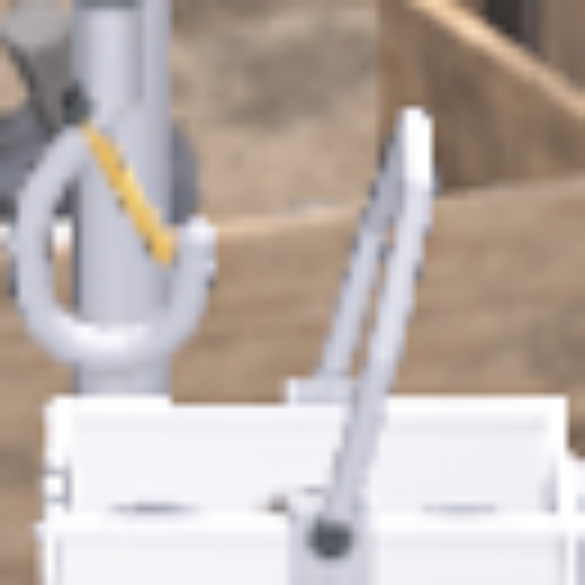

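Enlarged, the bar centre is at (417,148), the hook point top at (197,218) and the bowl bottom at (110,365). That puts the bar about 48 mm in front of the hook front, with its centre about 17.5 mm above the point's top. Now the approach: bar 5 mm lower and in over the point, slowly.

```bash
python3 -m jog '[[1,0.003,0.001,0.001,0],[1,0.006,0.0015,0.002,0],[1,0.009,0.001,0.002,0],[1,0.009,0,0,0],[1,0.006,0,0,0]]' | tr '\n' ' '
python3 -m jog '[[1,0.004,0,0,0],[1,0.003,0,0,0],[1,0.003,0,0,0],[1,0.003,0,0,0],[1,0.003,0,0,0]]' | tr '\n' ' '
python3 -m jog '[[1,0.003,0,0,0],[1,0.002,0,0,0],[1,0.002,0,0,0],[1,0.002,0,0,0],[1,0.002,0,0,0]]' | tr '\n' ' '
python3 -c "
from h import *
print(latch(cam('side')))"
python3 -m jog '[[1,0.002,0,0,0],[1,0.002,0,0,0],[1,0.002,0,0,0],[1,0.002,0,0,0],[1,0.002,0,0,0]]' | tr '\n' ' '
python3 -c "
from h import *
print(latch(cam('side')))"
```

```text
clock: 21.72 tcp_pos: [0.5067, 0.0978, 0.148] orientation: [-0.0, 0.966, 0.26, 0.0] wrist_force: [0.6, -0.2, -3.5] finger_gap: 0.014 grip_force: 107.4 clock: 22.13 tcp_pos: [0.5191, 0.1054, 0.1483] orientation: [0.0, 0.966, 0.26, -0.0] wrist_force: [-0.4, -0.2, -3.1] finger_gap: 0.0143 grip_force: 107.4 clock: 22.55 tcp_pos: [0.5287, 0.1109, 0.1483] orientation: [0.0, 0.966, 0.26, -0.0] wrist_force: [-0.5, -0.5, -3.3] finger_gap: 0.0141 grip_force: 107.4 (np.float64(322.2), np.float64(223.4), 10, np.float64(322.9))
clock: 23.02 tcp_pos: [0.5374, 0.116, 0.1482] orientation: [0.0, 0.966, 0.26, -0.0] wrist_force: [0.9, -0.2, -4.1] finger_gap: 0.0138 grip_force: 107.4 (np.float64(319.0), np.float64(222.5), 8, np.float64(322.68))
```

```bash
python3 -m jog '[[1,0.002,0,0,0],[1,0.002,0,0,0],[1,0.002,0,0,0],[1,0.002,0,0,0],[1,0.002,0,0,0]]' | grep -E 'force: \['
python3 -m jog '[[1,0.002,0,0,0],[1,0.002,0,0,0],[1,0.002,0,0,0],[1,0.002,0,0,0],[1,0,0,0,0]]' | tr '\n' ' '
python3 - <<'E'
from h import *
s=cam('side');print(latch(s)); cv2.imwrite('pics/s2.png',s['img'][:,:,::-1])
E
```

```text
wrist_force: [-0.5, -0.5, -3.7]
clock: 23.9 tcp_pos: [0.5532, 0.1251, 0.1482] orientation: [0.0, 0.966, 0.26, 0.0] wrist_force: [-0.3, 0.3, -4.6] finger_gap: 0.0144 grip_force: 107.4 (np.float64(310.67), np.float64(222.0), 9, np.float64(318.8))
```

```bash
python3 -m jog '[[1,0.0015,0,0,0],[1,0.0015,0,0,0],[1,0.0015,0,0,0],[1,0.0015,0,0,0],[1,0.001,0,0,0]]' | grep -E 'force: \['
python3 -m jog '[[1,0.001,0,0,0],[1,0.001,0,0.001,0],[1,0.0005,0,0.001,0],[1,0.0005,0,0.001,0],[1,0,0,0,0]]' | tr '\n' ' '
python3 - <<'E'
from h import *
s=cam('side');print(latch(s)); s=env.get_state(); print(s['wrist_force'])
E
```

```text
wrist_force: [-2.4, -1.8, -4.1]
clock: 24.78 tcp_pos: [0.5617, 0.13, 0.1454] orientation: [0.0, 0.966, 0.26, 0.0] wrist_force: [-2.2, -1.7, -1.8] finger_gap: 0.0139 grip_force: 107.6 (np.float64(306.88), np.float64(222.88), 8, np.float64(317.92))
[-3.02706576 -1.22834326 -1.61114892]
```

```bash
python3 -m jog '[[1,0,0,0.0015,0],[1,0,0,0.0015,0],[1,0,0,0.0015,0],[1,0,0,0.0015,0],[1,0,0,0,0]]' | grep -E 'force: \['
python3 -m jog '[[1,0,0,0.0015,0],[1,0,0,0.0015,0],[1,0,0,0.0015,0],[1,0,0,0,0],[1,0,0,0,0]]' | tr '\n' ' '
python3 - <<'E'
from h import *
s=cam('side');print(latch(s)); s=env.get_state(); print(s['wrist_force'])
E
```

```text
wrist_force: [-1.8, -1.3, -3.3]
clock: 25.67 tcp_pos: [0.5614, 0.1299, 0.1347] orientation: [0.0, 0.966, 0.26, -0.0] wrist_force: [-2.5, -1.3, -1.8] finger_gap: 0.014 grip_force: 107.6 (np.float64(306.87), np.float64(225.53), 15, np.float64(317.84))
[-2.64494895 -2.10034738 -2.90077984]
```

```bash
python3 -m jog '[[1,0.0005,0,0.0015,0],[1,0.0005,0,0.0015,0],[1,0.0005,0,0.0015,0],[1,0.0005,0,0.0015,0],[1,0,0,0,0]]' | grep -E 'force: \['
python3 -m jog '[[1,0.0005,0,0.0015,0],[1,0.0005,0,0.0015,0],[1,0.0005,0,0.0015,0],[1,0,0,0,0],[1,0,0,0,0]]' | tr '\n' ' '
python3 - <<'E'
from h import *
s=cam('side');print(latch(s)); s=env.get_state(); print(s['wrist_force'])
E
```

```text
wrist_force: [-9.3, -6.2, 3.6]
clock: 26.55 tcp_pos: [0.5609, 0.1301, 0.1236] orientation: [0.001, 0.966, 0.26, -0.004] wrist_force: [-12.6, -7.2, 2.4] finger_gap: 0.0143 grip_force: 108.5 (np.float64(308.79), np.float64(226.21), 24, np.float64(318.09))
[-12.29897888  -6.73204658   3.42396068]
```

Force has jumped to 14 N along the motion, so I look before doing anything else.

```bash
python3 - <<'E'
from h import *
s=cam('side');t=cam('top')
a=cv2.resize(s['img'][190:260,280:350],(420,420),interpolation=cv2.INTER_CUBIC)
b=cv2.resize(t['img'][130:270,310:437],(380,420),interpolation=cv2.INTER_CUBIC)
d=cv2.resize(s['img'][235:295,190:450],(780,180),interpolation=cv2.INTER_CUBIC)
d=np.hstack([d,np.zeros((180,20,3),np.uint8)])
cv2.imwrite('pics/jam.png',np.vstack([np.hstack([a,b]),d])[:,:,::-1])
E
```

```text
(no output)
```

View pics/jam.png

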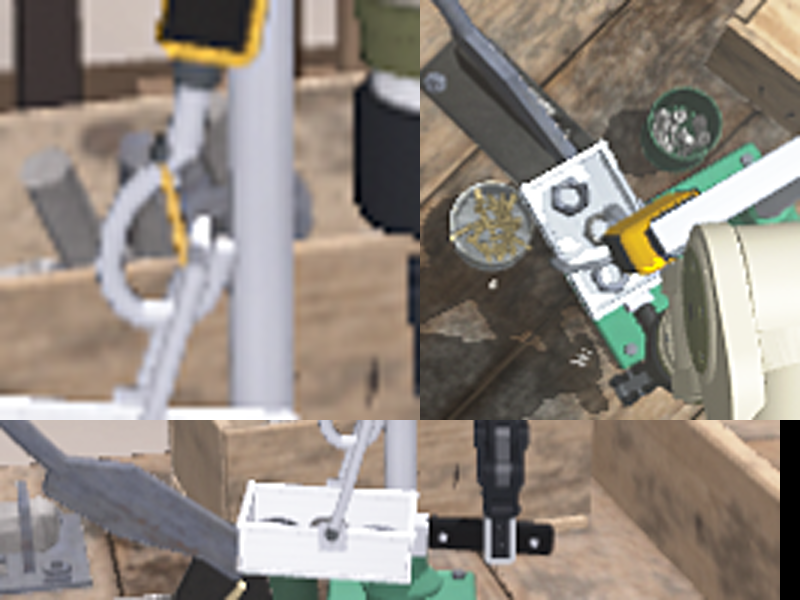

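The top half shows the pan's nose at about (590,150) running against the press lever, and the bottom strip shows the pan pitched slightly nose-up. At the hook (left), the bar at (200,243) is already just inside the point at (222,240), with the latch pushed in behind it. So I back off from the lever, letting the hook follow, and then lower.

```bash
cat > m.py <<'E'
from h import *
c=cam('side'); s=env.get_state(); q=s['tcp_pos']; F=s['wrist_force']
x=np.array([.8646,.5025]);y=np.array([-.5025,.8646]);p=np.array([.6258,.1681])
h=cv2.cvtColor(c['img'][205:250,285:345],cv2.COLOR_RGB2HSV); m=cv2.inRange(h,(12,130,120),(30,255,255)); yy,xx=np.nonzero(m)
L=latch(c); print('t%.2f'%s['clock'],'TCP s',((q[:2]-p)@x*1000).round(1),((q[:2]-p)@y*1000).round(1),(q[2]*1000).round(1),'Fx %.1f Fy %.1f Fz %.1f'%(F[:2]@x,F[:2]@y,F[2]),'ang %.3f'%((322.95-L[3])/29),'latch',L,'ends',(xx[yy==yy.min()].mean()+285,yy.min()+205),(xx[yy==yy.max()].mean()+285,yy.max()+205))
E
python3 -m jog '[[1,-0.001,0,0,0],[1,-0.002,0,0.0005,0],[1,-0.002,0,0.0005,0],[1,0,0,0,0]]' | grep -E 'force: \['
python3 m.py
```

```text
wrist_force: [-2.3, -1.7, -0.7]
t27.08 TCP s -76.2 -0.8 123.5 Fx -4.8 Fy -1.1 Fz -0.5 ang 0.167 latch (np.float64(309.1), np.float64(225.62), 21, np.float64(318.12)) ends (np.float64(308.0), np.int64(220)) (np.float64(310.0), np.int64(232))
```

```bash
python3 -m jog '[[1,-0.001,0,0.0005,0],[1,-0.001,0,0.0005,0],[1,-0.001,0,0.0005,0],[1,-0.001,0,0.0005,0],[1,0,0,0,0]]' | grep -E 'force: \['
python3 m.py
python3 -m jog '[[1,-0.001,0,0.0005,0],[1,-0.001,0,0.0005,0],[1,-0.001,0,0.0005,0],[1,-0.001,0,0.0005,0],[1,0,0,0,0]]' | grep -E 'force: \['
python3 m.py
```

```text
wrist_force: [-2.2, -1.9, -2.2]
t27.55 TCP s -80.9 -0.5 121.0 Fx -0.9 Fy 0.3 Fz -1.7 ang 0.146 latch (np.float64(310.77), np.float64(226.59), 22, np.float64(318.71)) ends (np.float64(309.0), np.int64(220)) (np.float64(312.0), np.int64(233))
wrist_force: [0.6, 0.6, -2.8]
t28.02 TCP s -84.7 -0.5 119.0 Fx 0.6 Fy -0.3 Fz -3.8 ang 0.122 latch (np.float64(312.56), np.float64(226.92), 25, np.float64(319.42)) ends (np.float64(311.0), np.int64(220)) (np.float64(314.0), np.int64(234))
```

```bash
python3 -m jog '[[1,-0.0005,0,0.001,0],[1,-0.0005,0,0.001,0],[1,-0.0005,0,0.001,0],[1,0,0,0,0],[1,0,0,0,0]]' | grep -E 'force: \['
python3 m.py
python3 -m jog '[[1,-0.0005,0,0.001,0],[1,-0.0005,0,0.001,0],[1,-0.0005,0,0.001,0],[1,0,0,0,0],[1,0,0,0,0]]' | grep -E 'force: \['
python3 m.py
```

```text
wrist_force: [-0.8, -0.3, -3.6]
t28.48 TCP s -86.1 -0.6 115.9 Fx 0.0 Fy -0.3 Fz -4.1 ang 0.098 latch (np.float64(313.28), np.float64(227.2), 25, np.float64(320.1)) ends (np.float64(312.0), np.int64(220)) (np.float64(314.0), np.int64(234))
wrist_force: [-0.3, -0.9, -3.8]
t28.95 TCP s -87.6 -0.6 113.0 Fx -0.1 Fy -0.4 Fz -4.1 ang 0.086 latch (np.float64(314.37), np.float64(226.89), 19, np.float64(320.46)) ends (np.float64(313.5), np.int64(221)) (np.float64(316.0), np.int64(234))
```

```bash
cat > asc.py <<'E'
from h import *
c=cam('side'); I=c['img'][214:252,298:340]; h=cv2.cvtColor(I,cv2.COLOR_RGB2HSV)
for r in range(I.shape[0]):
    print(214+r,''.join('L' if (10<=H<=30 and S>110 and V>100) else ('#' if V>215 and S<40 else 'o' if V>165 and S<40 else '-' if S<45 and V>110 else ' ') for H,S,V in h[r].astype(int)))
E
python3 asc.py; python3 m.py
```

```text
214   --------     oo##oooooooooooo           
215  ---------     o###oooooooooooo           
216  ---------     -###oooooooooooo           
217  - ---ooooo -  o#o---oooooooooo           
218  -  -oooooooo- o#o---oooooooooo-          
219  -   ooooooooo  o----oooooooooo-          
220  -   ooooooo#o L   --oooooooooo--         
221      oooooo##o LL----oooooooooo---        
222      -oooo##oo LL----oooooooooo---        
223       --oo#oo--LL----oooooooooo---        
224       -o##oo---LL ---oooooooooo---        
225       -o##o---- LL---oooooooooo---        
226      -oo#oo --- LL  -oooooooooo----       
227      -o##o-     LL  -oooooooooo---        
228      -o##o      LL  -oooooooooo---        
229      o##o-  -    L o-oooo#ooooo---        
230 -   -oo#o- -##o##L #-ooo####ooo           
231 -----oooo---#####L ####o####ooo           
232 -----oooo --o###-LL####oo##oooo           
233 -----oooo         L ###oooooooo           
234      oooo         L-##ooooooooo           
235      oooo         o###ooooooooo           
236      oooo-        o###ooooooooo           
237      ooooo     
[... 194 characters left out ...]
oooooooooo           
242        ooo###########oooooooooo           
243         ooo######o##ooooo#ooooo           
244          -ooo###oo##oooo#oooooo           
245             oooooo##ooooooooooo           
246              ooooo##-oooooooooo           
247              -##o##o-oooooooooo           
248              o##o##o-oooooooooo           
249              o#oo##o-oooooooooo           
250             -oooo#o -oooooooooo           
251             o#oo##o -oooooooooo           
t29.05 TCP s -87.5 -0.6 113.0 Fx -0.6 Fy -0.7 Fz -5.0 ang 0.084 latch (np.float64(314.37), np.float64(226.89), 19, np.float64(320.5)) ends (np.float64(313.5), np.int64(221)) (np.float64(316.0), np.int64(234))
```

```bash
python3 -m jog '[[1,0,0,0.001,0],[1,0,0,0.001,0],[1,0,0,0.001,0],[1,0,0,0,0],[1,0,0,0,0]]' | grep -E 'force: \['
python3 m.py
python3 -m jog '[[1,0,0,0.001,0],[1,0,0,0.001,0],[1,0,0,0.001,0],[1,0,0,0,0],[1,0,0,0,0]]' | grep -E 'force: \['
python3 m.py; python3 asc.py | sed -n '4,32p'
```

```text
wrist_force: [-0.6, -0.7, -4.3]
t29.52 TCP s -87.3 -0.6 110.2 Fx 0.8 Fy 0.1 Fz -2.4 ang 0.004 latch (np.float64(323.73), np.float64(227.2), 15, np.float64(322.83)) ends (np.float64(320.0), np.int64(221)) (np.float64(327.0), np.int64(233))
wrist_force: [-0.3, -0.5, -3.6]
t29.98 TCP s -87.4 -0.7 107.2 Fx 0.2 Fy 0.4 Fz -4.0 ang 0.009 latch (np.float64(323.75), np.float64(227.44), 16, np.float64(322.69)) ends (np.float64(320.0), np.int64(221)) (np.float64(327.0), np.int64(233))
217  - ---ooooo ---      -#oooooooo           
218  -  -ooooooo ---   - o#oooooooo-          
219  -   ooooooo ---  ooo ooooooooo-          
220      ooooooo-----oo#oLL #oooooo--         
221      oooooo- ----o##o LLo#ooooo---        
222      -ooo-------o##ooo L #ooooo---        
223       ---- ----o###ooo LL#ooooo---        
224       --------oo##o--oo L ooooo---        
225       --------o##oo -oooLL oooo---        
226      ---------o#oo- -ooo L #ooo----       
227      ------  oo#o-  -ooooLL ooo---        
228       ----- -o##o   -oooo LLooo---        
229       ----- -o#oo oo-oooooLL oo--#        
230 -     ----- -##oo###-ooooo LLooo###       
231 ----  -------oooo###-oooooo L oo###       
232 ----- -------oooo-- -oooooooLL oo#o       
233 ----o       -oooo   oooooooo Looooo       
234              oooo  o###ooooooo-oooo       
235              oooo -####oooooooooooo       
236             -oooo -####ooooooooooo-       
237             -oooo-o###oooooooooooo-       
238              oooooo###oooooooooooo        
239              -ooo#oo--oooooooooooo        
240              -oo##o---ooooo#ooooo-        
241               oo##o-o-######ooooo         
242               oooooooo######oooo-         
243                oooo##o######ooo-          
244                oooo#oo####oooo-           
245                oooo#ooooooooooo
```

The latch has snapped shut and the hook is near plumb, with the bar behind the bowl's middle. I ease it back and lower to seat.

```bash
python3 -m jog '[[1,-0.001,0,0.0005,0],[1,-0.001,0,0.0005,0],[1,-0.001,0,0.0005,0],[1,-0.001,0,0.0005,0],[1,-0.001,0,0.0005,0]]' | grep -E 'force: \['
python3 -m jog '[[1,-0.001,0,0.0005,0],[1,-0.001,0,0.0005,0],[1,0,0,0.0005,0],[1,0,0,0.0005,0],[1,0,0,0,0]]' | grep -E 'force: \['
python3 m.py
python3 -m jog '[[1,0,0,0.0005,0],[1,0,0,0.0005,0],[1,0,0,0.0005,0],[1,0,0,0.0005,0],[1,0,0,0,0]]' | grep -E 'force: \['
python3 m.py
```

```text
wrist_force: [0.1, 0.5, -4.7]
wrist_force: [0.1, -0.0, -3.3]
t30.92 TCP s -94.1 -0.8 103.0 Fx 0.5 Fy -0.6 Fz -2.8 ang -0.001 latch (np.float64(323.5), np.float64(226.12), 16, np.float64(322.97)) ends (np.float64(320.0), np.int64(220)) (np.float64(327.0), np.int64(233))
wrist_force: [-0.1, -0.1, 4.2]
t31.38 TCP s -93.5 -1.0 101.6 Fx 0.1 Fy 0.6 Fz 3.2 ang -0.000 latch (np.float64(323.94), np.float64(226.59), 17, np.float64(322.96)) ends (np.float64(320.0), np.int64(220)) (np.float64(328.0), np.int64(233))
```

```bash
python3 -m jog '[[1,0,0,-0.0005,0],[1,0,0,-0.0005,0],[1,0,0,0,0],[1,0,0,0,0]]' | grep -E 'force: \['
python3 m.py
python3 -m jog '[[1,0,0,0,0],[1,0,0,0,0],[1,0,0,0,0],[1,0,0,0,0]]' 20 | grep -E 'force'
python3 m.py
python3 - <<'E'
from h import *
c=cam('side'); I=c['img'][240:315,240:375]; h=cv2.cvtColor(I,cv2.COLOR_RGB2HSV)
m=((h[...,2]>225)&(h[...,1]<25)).astype(np.uint8)
n,l,st,ce=cv2.connectedComponentsWithStats(m); i=1+np.argmax(st[1:,4])
x,y,w,hh,a=st[i]; print(st[i][:4]+[240,240,0,0])
for u in range(x,x+w,6):
    v=np.nonzero(l[:,u]==i)[0]; print(u+240,v.min()+240,v.max()+240,end=' | ')
E
```

```text
wrist_force: [-0.3, 0.6, 3.6]
t31.77 TCP s -94.3 -0.8 101.8 Fx -0.1 Fy -0.2 Fz 2.9 ang 0.000 latch (np.float64(324.28), np.float64(226.72), 18, np.float64(322.94)) ends (np.float64(320.0), np.int64(220)) (np.float64(328.0), np.int64(233))
wrist_force: [0.7, -0.2, 3.9]
grip_force: 108.9
t32.15 TCP s -94.3 -0.7 101.8 Fx 0.4 Fy -0.1 Fz 3.3 ang 0.001 latch (np.float64(324.28), np.float64(226.72), 18, np.float64(322.93)) ends (np.float64(320.0), np.int64(220)) (np.float64(328.0), np.int64(233))
[278 264  63  34]
278 278 279 | 284 265 294 | 290 265 294 | 296 266 295 | 302 266 295 | 308 266 296 | 314 275 296 | 320 267 296 | 326 267 297 | 332 268 297 | 338 275 279 |
```

```bash
python3 -m jog '[[1,0,0,-0.0005,0],[1,0,0,-0.0005,0],[1,0,0,-0.0005,0],[1,0,0,0,0]]' 20| grep -E 'force'
python3 m.py
python3 -m jog '[[0.67,0,0,0,0]]' 20 | grep -E 'force|gap'
python3 -m jog '[[0.7,0,0,0,0]]' 20 | grep -E 'force|gap'
python3 m.py
```

```text
wrist_force: [0.0, -0.1, -1.6]
grip_force: 108.3
t32.58 TCP s -94.9 -0.5 102.7 Fx -0.3 Fy 0.5 Fz -1.5 ang 0.001 latch (np.float64(324.28), np.float64(226.72), 18, np.float64(322.93)) ends (np.float64(320.0), np.int64(220)) (np.float64(328.0), np.int64(233))
wrist_force: [0.8, -0.2, -0.7]
finger_gap: 0.0147
grip_force: 108.3
wrist_force: [1.5, -0.5, -2.1]
finger_gap: 0.0143
grip_force: 108.2
t32.80 TCP s -94.7 -0.5 102.9 Fx -0.7 Fy -0.8 Fz -1.8 ang 0.002 latch (np.float64(324.11), np.float64(226.56), 18, np.float64(322.9)) ends (np.float64(320.0), np.int64(220)) (np.float64(328.0), np.int64(233))
```

```bash
python3 -m jog '[[0.66,0,0,0,0]]' 20 | grep -E 'force:|gap'
python3 -m jog '[[0.64,0,0,0,0]]' 20 | grep -E 'force:|gap'
python3 -m jog '[[0.62,0,0,0,0]]' 20 | grep -E 'force:|gap'
python3 m.py
```

```text
wrist_force: [0.1, 0.3, -1.4]
finger_gap: 0.0146
grip_force: 72.5
wrist_force: [0.3, 0.2, -1.8]
finger_gap: 0.0154
grip_force: 30.8
wrist_force: [0.2, -0.1, -0.1]
finger_gap: 0.0161
grip_force: 0.0
t33.10 TCP s -94.0 -0.7 103.5 Fx 0.7 Fy 0.6 Fz -0.3 ang 0.019 latch (np.float64(321.82), np.float64(226.76), 17, np.float64(322.41)) ends (np.float64(318.0), np.int64(220)) (np.float64(325.0), np.int64(233))
```

```bash
python3 -m jog '[[0.632,0,0,0,0],[0.632,0,0,0,0]]' 20 | grep -E 'force:|gap'
python3 m.py
cat > rim.py <<'E'
from h import *
c=cam('side'); I=c['img'][230:320,230:375]; h=cv2.cvtColor(I,cv2.COLOR_RGB2HSV)
m=((h[...,2]>215)&(h[...,1]<30)).astype(np.uint8)
n,l,st,ce=cv2.connectedComponentsWithStats(m); i=1+np.argmax(st[1:,4]); x,y,w,hh,a=st[i]
b=[(u,np.nonzero(l[:,u]==i)[0].max()) for u in range(x+6,x+w-8,2)]
b=np.array(b,float); k=np.polyfit(b[:,0],b[:,1],1)[0]; b=b[abs(b[:,1]-np.median(b[:,1]-k*b[:,0])-k*b[:,0])<2]
k=np.polyfit(b[:,0],b[:,1],1)[0]; print('bottom slope (+=nose up)',round(k*1.07,3),'left',x+230,'ctr',(ce[i]+230).round(1))
E
python3 rim.py
```

```text
wrist_force: [0.3, -0.0, 0.4]
finger_gap: 0.0159
grip_force: 9.0
t33.32 TCP s -94.2 -0.8 103.5 Fx -0.8 Fy -0.5 Fz -0.1 ang 0.061 latch (np.float64(318.53), np.float64(225.63), 19, np.float64(321.18)) ends (np.float64(316.0), np.int64(220)) (np.float64(322.0), np.int64(233))
bottom slope (+=nose up) -0.143 left 281 ctr [312.5 282.9]
```

```bash
python3 -m jog '[[0.632,-0.001,0,-0.0005,0],[0.632,-0.001,0,-0.0005,0],[0.632,-0.001,0,-0.0005,0],[0.632,-0.001,0,-0.0005,0],[0.632,-0.001,0,-0.0005,0]]' 20 | grep -E 'force:'
python3 m.py; python3 rim.py
python3 -m jog '[[0.632,-0.001,0,-0.001,0],[0.632,-0.001,0,-0.001,0],[0.632,-0.001,0,-0.001,0],[0.632,-0.001,0,-0.001,0],[0.632,-0.001,0,-0.001,0]]' 20 | grep -E 'force:'
python3 m.py; python3 rim.py
```

```text
wrist_force: [0.4, -0.7, -0.8]
grip_force: 8.4
t33.83 TCP s -99.7 -0.6 105.8 Fx -0.5 Fy -0.0 Fz -1.3 ang 0.032 latch (np.float64(320.35), np.float64(226.29), 17, np.float64(322.02)) ends (np.float64(317.0), np.int64(220)) (np.float64(324.0), np.int64(233))
bottom slope (+=nose up) -0.162 left 284 ctr [315.4 281.7]
wrist_force: [-0.8, -0.1, 0.1]
grip_force: 8.4
t34.35 TCP s -104.5 -0.7 111.1 Fx -1.0 Fy -0.5 Fz -1.7 ang 0.012 latch (np.float64(320.87), np.float64(226.2), 15, np.float64(322.61)) ends (np.float64(318.0), np.int64(220)) (np.float64(325.0), np.int64(233))
bottom slope (+=nose up) -0.223 left 287 ctr [318.1 281.8]
```

```bash
python3 -m jog '[[0.632,-0.0012,0,-0.0002,0],[0.632,-0.0012,0,-0.0002,0],[0.632,-0.0012,0,-0.0002,0],[0.632,-0.0012,0,-0.0002,0],[0.632,-0.0012,0,0,0]]' 20 | grep -E 'force:'
python3 m.py; python3 rim.py
python3 -m jog '[[0.63,0,0,0,0],[0.626,0,0,0,0],[0.622,0,0,0,0]]' 20 | grep -E 'force:'
python3 m.py; python3 rim.py
```

```text
wrist_force: [-0.5, -1.6, -1.4]
grip_force: 8.4
t34.87 TCP s -110.7 -0.6 111.6 Fx -0.3 Fy 0.8 Fz -0.4 ang 0.004 latch (np.float64(323.69), np.float64(227.19), 16, np.float64(322.84)) ends (np.float64(320.0), np.int64(221)) (np.float64(327.0), np.int64(233))
bottom slope (+=nose up) -0.228 left 290 ctr [320.7 281.8]
wrist_force: [0.7, 0.1, -0.2]
grip_force: 1.9
t35.22 TCP s -110.1 -0.8 111.7 Fx 0.6 Fy -0.7 Fz -0.1 ang 0.003 latch (np.float64(323.53), np.float64(226.24), 17, np.float64(322.87)) ends (np.float64(320.0), np.int64(220)) (np.float64(327.0), np.int64(233))
bottom slope (+=nose up) -0.197 left 289 ctr [320.3 281.3]
```

```bash
python3 -m jog '[[0.62,0,0,0,0],[0.616,0,0,0,0],[0.61,0,0,0,0],[0.6,0,0,0,0]]' 20 | grep -E 'force:'
for i in 1 2 3 4 5; do python3 m.py | cut -c1-90; python3 rim.py; done
python3 m.py
```

```text
wrist_force: [-0.3, 0.6, 0.2]
grip_force: 0.0
t35.65 TCP s -110.3 -0.7 111.6 Fx -0.4 Fy 0.4 Fz -0.7 ang -0.012 latch (np.float64(325.37)
bottom slope (+=nose up) -0.157 left 289 ctr [319.9 281.3]
t35.75 TCP s -110.3 -0.7 111.6 Fx -0.7 Fy 0.2 Fz 0.2 ang -0.010 latch (np.float64(325.0), 
bottom slope (+=nose up) -0.155 left 288 ctr [319.9 281.4]
t35.85 TCP s -110.3 -0.7 111.6 Fx 0.5 Fy -0.2 Fz 0.8 ang -0.014 latch (np.float64(325.37),
bottom slope (+=nose up) -0.153 left 288 ctr [319.9 281.4]
t35.95 TCP s -110.3 -0.7 111.6 Fx -0.1 Fy -0.4 Fz -0.2 ang -0.014 latch (np.float64(325.37
bottom slope (+=nose up) -0.16 left 288 ctr [319.9 281.4]
t36.05 TCP s -110.3 -0.7 111.6 Fx -0.3 Fy 0.1 Fz 0.1 ang -0.014 latch (np.float64(325.17),
bottom slope (+=nose up) -0.155 left 288 ctr [319.9 281.4]
t36.15 TCP s -110.3 -0.7 111.6 Fx -0.7 Fy -0.5 Fz 0.5 ang -0.014 latch (np.float64(325.37), np.float64(227.47), 19, np.float64(323.35)) ends (np.float64(321.5), np.int64(221)) (np.float64(328.5), np.int64(233))
```

```bash
python3 -m jog '[[0.58,0,0,0,0],[0.56,0,0,0,0],[0.53,0,0,0,0],[0.5,0,0,0,0]]' 20 | grep -E 'gap|force:'
for i in 1 2 3; do python3 m.py | cut -c1-110; python3 rim.py; done
python3 -m jog '[[0.4,0,0,0,0],[0.3,0,0,0,0],[0.2,0,0,0,0],[0.1,0,0,0,0]]' 20 | grep -E 'gap|force:'
for i in 1 2 3 4 5; do python3 m.py | cut -c1-110; python3 rim.py; done
```

```text
wrist_force: [-0.8, -0.2, 0.2]
finger_gap: 0.0215
grip_force: 0.0
t36.53 TCP s -110.3 -0.7 111.6 Fx 0.2 Fy 0.1 Fz -0.1 ang -0.014 latch (np.float64(324.62), np.float64(226.81),
bottom slope (+=nose up) -0.149 left 288 ctr [319.6 280. ]
t36.63 TCP s -110.3 -0.7 111.6 Fx -0.4 Fy 0.4 Fz 0.6 ang -0.012 latch (np.float64(324.62), np.float64(226.81),
bottom slope (+=nose up) -0.149 left 288 ctr [319.4 280. ]
t36.73 TCP s -110.3 -0.7 111.6 Fx 0.4 Fy -0.3 Fz 0.4 ang -0.007 latch (np.float64(323.5), np.float64(225.0), 1
bottom slope (+=nose up) -0.149 left 288 ctr [319.5 280.1]
wrist_force: [-0.3, -0.6, -0.4]
finger_gap: 0.0384
grip_force: 0.0
t37.17 TCP s -110.3 -0.7 111.6 Fx 0.9 Fy 0.0 Fz 0.5 ang -0.014 latch (np.float64(325.0), np.float64(227.0), 18
bottom slope (+=nose up) -0.16 left 288 ctr [319.8 280.2]
t37.27 TCP s -110.3 -0.7 111.6 Fx 0.3 Fy 0.2 Fz -0.9 ang -0.015 latch (np.float64(325.0), np.float64(227.0), 1
bottom slope (+=nose up) -0.155 left 288 ctr [319.8 280.2]
t37.37 TCP s -110.4 -0.6 111.5 Fx -0.2 Fy 0.1 Fz 0.8 ang -0.015 latch (np.float64(325.0), np.float64(227.0), 1
bottom slope (+=nose up) -0.155 left 288 ctr [319.6 280.1]
t37.47 TCP s -110.3 -0.7 111.6 Fx 0.2 Fy -1.1 Fz -1.1 ang -0.012 latch (np.float64(324.78), np.float64(226.83)
bottom slope (+=nose up) -0.15 left 288 ctr [319.5 280. ]
t37.57 TCP s -110.3 -0.7 111.6 Fx -0.5 Fy 0.6 Fz -0.5 ang -0.013 latch (np.float64(324.62), np.float64(226.81)
bottom slope (+=nose up) -0.153 left 288 ctr [319.5 280. ]
```

```bash
python3 -m jog '[[-0.1,0,0,0,0],[-0.2,0,0,0,0],[-0.2,0,0,-0.005,0],[-0.2,0,0,-0.015,0],[-0.2,0,0,-0.025,0]]' 20 | grep -E 'gap|force:'
python3 -m jog '[[-0.2,0,0,-0.03,0],[-0.2,0,0,-0.03,0],[-0.2,-0.02,0,-0.02,0],[-0.2,-0.03,0,0,0],[-0.2,-0.03,0,0,0]]' 20 | tr '\n' ' '
python3 - <<'E'
from h import *
for i in range(18):
    c=cam('side'); L=latch(c); print(round(env.get_state()['clock'],2),float(L[0]),float(L[3]),L[2])
E
python3 rim.py; python3 asc.py
```

```text
wrist_force: [0.1, -0.4, 0.2]
finger_gap: 0.0512
grip_force: 0.0
clock: 38.45 tcp_pos: [0.4623, 0.0716, 0.2385] orientation: [0.001, 0.965, 0.261, 0.002] wrist_force: [0.3, 0.0, 0.5] finger_gap: 0.0512 grip_force: 0.0 38.5 324.71 323.27 17
38.55 324.62 323.27 16
38.6 324.62 323.2 16
38.65 324.57 323.12 14
38.7 324.57 323.07 14
38.75 324.57 323.01 14
38.8 323.5 323.12 10
38.85 324.47 323.12 15
38.9 324.62 323.33 16
38.95 324.62 323.25 16
39.0 324.59 323.21 17
39.05 325.0 323.19 17
39.1 325.0 323.22 18
39.15 325.0 323.26 18
39.2 325.0 323.18 18
39.25 325.0 323.3 18
39.3 325.0 323.3 18
39.35 325.0 323.22 18
bottom slope (+=nose up) -0.155 left 288 ctr [319.6 279.5]
214   --------       --- -o###ooooo           
215  ---------       ---  o###ooooo           
216  ---------    -  ---  o###ooooo           
217  - ---ooooo ---- ---  -##oooooo           
218     -ooooooo ---  --- -#ooooooo-          
219  -   ooooooo----- -oooL ooooooo-          
220  -   ooooooo----- -o#o L o#oooo--         
221      oooooo- ---- o###oLLo#oooo---        
222      -ooo--------o###oo L #oooo---        
223   
[... 645 characters left out ...]
      
237              -oo#oo -oo###ooooooo#oo      
238               -o##o -oo###ooooooo#oo      
239               -oo###ooo###ooooooooo       
240                oo####oo###oo#ooo#oo       
241                oo#####o--o####o#oo-       
242                 oo####o########ooo        
243                  oo############oo         
244                   ooo#######oooo          
245                    oooo###ooooo           
246                     -oo##oooooo           
247                     -oo##oooooo           
248                     -oo##oooooo           
249                     -oo##oooooo           
250                     -o###oooooo           
251                     -o###oooooo
```

```bash
python3 -m jog '[[-0.2,-0.02,0,-0.02,0],[-0.2,0,0,-0.02,0],[-0.2,0,0,0,0],[-0.2,0,0,0,0],[-0.2,0,0,0,0]]' | grep -E 'force: \['
python3 -m jog '[[-0.2,0,0,0,0],[-0.2,0,0,0,0],[-0.2,0,0,0,0],[-0.2,0,0,0,0],[-0.2,0,0,0,0]]' | grep -E 'force: \['
python3 -m jog '[[-0.2,0,0,0,0],[-0.2,0,0,0,0],[-0.2,0,0,0,0],[-0.2,0,0,0,0],[-0.2,0,0,0,0]]' | grep clock
python3 - <<'E'
from h import *
prev=None
for i in range(14):
    c=cam('side'); L=latch(c)
    I=c['img'][150:320,270:375].astype(int); d=0 if prev is None else abs(I-prev).sum()
    if prev is None: first=I
    prev=I; print(float(L[0]),float(L[3]),L[2],d,abs(I-first).sum())
# nuts: dark/metal blobs inside pan in top view
t=cam('top'); r=t['img'][160:250,340:420]; g=cv2.cvtColor(r,cv2.COLOR_RGB2GRAY)
print(cv2.HoughCircles(cv2.resize(g,None,fx=4,fy=4),cv2.HOUGH_GRADIENT,1,35,param1=120,param2=28,minRadius=16,maxRadius=34))
E
python3 rim.py
```

```text
wrist_force: [-0.0, -0.4, -0.9]
wrist_force: [-0.1, 0.2, 0.0]
clock: 40.7
324.58 324.6 19 0 0
324.58 324.63 19 33889 33889
324.58 324.7 19 63927 68286
324.71 324.71 21 38068 74584
324.71 324.75 21 40194 83030
324.65 324.72 23 42362 90646
324.91 324.64 23 40031 98283
324.95 324.65 22 37372 102359
324.9 324.61 21 35259 104914
324.9 324.71 21 29840 106636
324.9 324.71 21 29506 105380
324.95 324.65 22 35478 102460
324.95 324.62 22 37361 98621
324.65 324.72 23 39712 91811
None
bottom slope (+=nose up) -0.166 left 290 ctr [310.4 291.8]
```

Seated and latched, with only a slight residual movement. I give it some seconds to settle and measure with phase correlation.

```bash
cat > pc.py <<'E'
from h import *
f=None
for k in range(14):
    c=cam('side'); g=cv2.cvtColor(c['img'],cv2.COLOR_RGB2GRAY).astype(np.float32)
    A=g[262:312,280:350]; B=g[165:205,305:340]
    if f is None: f=(A,B)
    a=cv2.phaseCorrelate(f[0],A)[0]; b=cv2.phaseCorrelate(f[1],B)[0]; print('pan %.2f %.2f box %.2f'%(*a,b[0]),end=' | ')
print(env.get_state()['clock'])
E
python3 pc.py
python3 -m jog '[[-0.2,0,0,0,0],[-0.2,0,0,0,0],[-0.2,0,0,0,0],[-0.2,0,0,0,0],[-0.2,0,0,0,0]]' | grep clock
python3 -m jog '[[-0.2,0,0,0,0],[-0.2,0,0,0,0],[-0.2,0,0,0,0],[-0.2,0,0,0,0],[-0.2,0,0,0,0]]' | grep clock
python3 -m jog '[[-0.2,0,0,0,0],[-0.2,0,0,0,0],[-0.2,0,0,0,0],[-0.2,0,0,0,0],[-0.2,0,0,0,0]]' | grep clock
python3 -m jog '[[-0.2,0,0,0,0],[-0.2,0,0,0,0],[-0.2,0,0,0,0],[-0.2,0,0,0,0],[-0.2,0,0,0,0]]' | grep clock
python3 -m jog '[[-0.2,0,0,0,0],[-0.2,0,0,0,0],[-0.2,0,0,0,0],[-0.2,0,0,0,0],[-0.2,0,0,0,0]]' | grep clock
python3 -m jog '[[-0.2,0,0,0,0],[-0.2,0,0,0,0],[-0.2,0,0,0,0],[-0.2,0,0,0,0],[-0.2,0,0,0,0]]' | grep clock
python3 -m jog '[[-0.2,0,0,0,0],[-0.2,0,0,0,0],[-0.2,0,0,0,0],[-0.2,0,0,0,0],[-0.2,0,0,0,0]]' | grep clock
python3 -m jog '[[-0.2,0,0,0,0],[-0.2,0,0,0,0],[-0.2,0,0,0,0],[-0.2,0,0,0,0],[-0.2,0,0,0,0]]' | grep clock
python3 -m jog '[[-0.2,0,0,0,0],[-0.2,0,0,0,0],[-0.2,0,0,0,0],[-0.2,0,0,0,0],[-0.2,0,0,0,0]]' | grep clock
python3 -m jog '[[-0.2,0,0,0,0],[-0.2,0,0,0,0],[-0.2,0,0,0,0],[-0.2,0,0,0,0],[-0.2,0,0,0,0]]' | grep clock
python3 pc.py
```

```text
pan 0.00 0.00 box 0.00 | pan -0.04 -0.10 box 0.00 | pan -0.01 -0.07 box -0.03 | pan -0.02 -0.03 box -0.02 | pan -0.03 -0.06 box -0.03 | pan -0.10 -0.06 box -0.01 | pan -0.02 -0.03 box -0.00 | pan 0.10 -0.00 box 0.05 | pan 0.13 -0.03 box 0.10 | pan 0.16 0.01 box 0.11 | pan 0.17 -0.02 box 0.12 | pan 0.22 0.01 box 0.08 | pan 0.19 -0.00 box 0.13 | pan 0.20 -0.01 box 0.12 | 42.2
clock: 42.62
clock: 43.03
clock: 43.45
clock: 43.87
clock: 44.28
clock: 44.7
clock: 45.12
clock: 45.53
clock: 45.95
clock: 46.37
pan 0.00 0.00 box 0.00 | pan -0.10 0.02 box -0.04 | pan -0.20 0.02 box 0.00 | pan -0.15 0.00 box -0.04 | pan -0.12 -0.02 box -0.03 | pan -0.12 -0.01 box -0.03 | pan -0.16 -0.02 box -0.05 | pan -0.12 0.01 box -0.03 | pan -0.06 0.04 box 0.01 | pan -0.02 0.01 box 0.05 | pan 0.09 0.06 box 0.08 | Traceback (most recent call last):
  File "pc.py", line 4, in <module>
    c=cam('side'); g=cv2.cvtColor(c['img'],cv2.COLOR_RGB2GRAY).astype(np.float32)
  File "h.py", line 4, in cam
    c=env.read_camera(n); f=240/np.tan(np.radians(c['fov_y']/2))
ValueError: 200 camera calls are used up
```

```bash
python3 -m jog '[[-0.2,0,0,0,0],[-0.2,0,0,0,0],[-0.2,0,0,0,0],[-0.2,0,0,0,0],[-0.2,0,0,0,0]]' | grep clock
python3 -m jog '[[-0.2,0,0,0,0],[-0.2,0,0,0,0],[-0.2,0,0,0,0],[-0.2,0,0,0,0],[-0.2,0,0,0,0]]' | grep clock
python3 -m jog '[[-0.2,0,0,0,0],[-0.2,0,0,0,0],[-0.2,0,0,0,0],[-0.2,0,0,0,0],[-0.2,0,0,0,0]]' | grep clock
python3 -m jog '[[-0.2,0,0,0,0],[-0.2,0,0,0,0],[-0.2,0,0,0,0],[-0.2,0,0,0,0],[-0.2,0,0,0,0]]' | grep clock
python3 -m jog '[[-0.2,0,0,0,0],[-0.2,0,0,0,0],[-0.2,0,0,0,0],[-0.2,0,0,0,0],[-0.2,0,0,0,0]]' | grep clock
python3 -m jog '[[-0.2,0,0,0,0],[-0.2,0,0,0,0],[-0.2,0,0,0,0],[-0.2,0,0,0,0],[-0.2,0,0,0,0]]' | grep clock
python3 -m jog '[[-0.2,0,0,0,0],[-0.2,0,0,0,0],[-0.2,0,0,0,0],[-0.2,0,0,0,0],[-0.2,0,0,0,0]]' | grep clock
python3 -m jog '[[-0.2,0,0,0,0],[-0.2,0,0,0,0],[-0.2,0,0,0,0],[-0.2,0,0,0,0],[-0.2,0,0,0,0]]' | grep clock
python3 -c "
from workcell import env
print(env.hand_in())"
```

```text
clock: 47.33
clock: 47.75
clock: 48.17
clock: 48.58
clock: 49.0
clock: 49.42
clock: 49.83
clock: 50.25
the job is handed in; nothing more can be done
None
```

Handed in at about 50 s: the hook was steadied first, and the pan now hangs by its bail in the hook with the latch shut, hand clear, within about 0.3 mm of still but tilted roughly 0.16 rad nose-down; on the way in the pan's nose jammed on the press lever with about 14 N at the wrist, so I can't rule out that the hook briefly took more than 10 N, and I had no pictures left for a last check that all three nuts are in the pan.

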